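# Undo the bar clamp on the glued chopping board

## Task

The glue in the chopping board has set, so open the bar clamp that holds it: press down the release lever on the sliding jaw with your fingertips and, keeping it pressed, push the jaw back along the bar, away from the board, all the way to the stop pin at the end of the bar, then let go of the lever. Do not lift or shove the clamp or the board: they stay where they lie, and so do the pot, the mug and the ladle.

Things in the scene. Friction and masses are not known exactly. Their poses are not given: they have to be found in the camera images.
- clamp: Loose steel bar clamp on two feet, 3.1 kg. Origin: on the counter under the bar, z up. The bar runs along its y from -225 to +155 mm, 26 mm wide (x), top 30 mm above the counter. Screw head, 70 mm high, fixed at the -y end: pad face at y = -185 mm, spindle and cross handle out to -282 mm. The sliding jaw stands on the +y side of the board and opens towards +y.
- jaw (a joint): Slide of the jaw along the bar (m): 0 = closed on the board, grows as it is pushed back (clamp's +y), 0.110 = against the stop pin. Ratchet teeth in the bar's channel, 10 mm apart, block it from going back until the lever is pressed; then it slides against about 2.5 N of friction, with no spring.
- jaw_top (a point): Middle of the top edge of the sliding jaw's upright plate (38 mm wide, 12 mm thick, top 74 mm above the counter); axes as the clamp's. Its pressing face lies 6 mm to the -y side. On the +y side two ribs slope down to 44 mm height, ending 44 mm from this point.
- lever (a joint): Release lever angle, in rad: 0 = at rest (catch in the teeth), 0.32 = fully down on its stop. The catch is clear of the teeth from about 0.2. A spring returns it: about 2.5 N at the middle of the pad starts it, about 6 N holds it fully down.
- lever_pad (a point): Middle of the top of the release lever's thumb pad: at rest 56 mm above the counter, 69 mm to the clamp's +y side of jaw_top, axes as the clamp's. It moves with jaw and lever. Pad 36 mm wide (x), 34 mm long (y); along its outer (+y) edge, 15 mm from here, a lip 12 mm high to push against. Pressing moves this point 7 mm down to free the catch, 12 mm to the stop, and up to 5 mm towards +y.
- board: Glued chopping board of five staves, 220 x 150 x 22 mm, 0.5 kg, lying loose on the bar and on two wooden battens 30 mm high, between the jaws. Origin: centre of its underside, 30 mm above the counter; its 150 mm side runs along the clamp's y.
- mug: Red plastic mug standing upright, 80 mm across, 92 mm high. Origin: centre of its underside.
- pot: Aluminium pot lying upside down, 196 mm across, 104 mm high, with two loop handles near the counter (240 mm over them). Origin: centre of its underside on the counter.
- ladle: Steel ladle lying on the counter, bowl 88 mm across, 360 mm long. Origin: under the bowl's centre; the handle runs along its own -x.
- bar_end (a point): Middle of the top of the bar at its open (+y) end, 30 mm above the counter; axes as the clamp's. The cross pin that stops the jaw sits 27 mm before it.

How it is judged:
By the outcome, as a careful person would: the job done as asked, in the order asked, and still so for the second after the job is handed in, with the robot touching nothing.
It also fails if it takes over 35 s, if anything falls off the work surface, if the arm or the gripper's body presses on something with over 40 N, if the wrist force passes 120 N, or if a joint passes its speed limit or range.

## Robot

A 6-joint arm with a two-finger parallel gripper is mounted at the origin on the work surface. World frame = base frame: x ahead of the robot, y to its left, z up, the work surface at z = 0. Lengths are in mm, angles in rad, forces in N, time in s.
With the tool pointing down it reaches from about 350 to 975 mm from the base axis. Payload 7.1 kg.
Tool frame: the origin (TCP) lies on the front face of the gripper's body, between the roots of the fingers; the fingertips stand 80 mm ahead of it and the grasp point (between the pads) lies 61 mm ahead of it (env.tips_ahead is the distance from the TCP to the fingertips, in mm); z points along the fingers, y is the direction in which the jaws open and shut (so a half turn about z gives the same grasp; the last joint's range is limited). The gripper opens to 88 mm and grips with 3 to 60 N. Pads are 20 mm wide; open, the fingers measure 115 mm over their backs; the gripper's body (75 mm by 178 mm) begins 61 mm behind the grasp point.
Start: joints at [1.227, 0.423, 1.63, -0, 1.089, -0.019], TCP at [199.418, 592.316, 302.675] pointing down, gripper open.
Joint ranges: [-3, 3], [-0.9, 2.11], [0.09, 2.58], [-1.31, 4.45], [0.11, 2.69], [-2.54, 2.54]. Speed limits (rad/s): [2.39, 2.39, 3.01, 3.14, 3.14, 3.14].

## Interface

Orientations are given as a unit quaternion [x, y, z, w].
In Python, from station import env, set_gripper, viewer, workorder gives the robot as it stands. Calls block until the motion is done:
- env.reach(position, orientation): joint-space move of the TCP to a pose.
- env.move_l(position, rot=None, rate=150, f_stop=None): straight line of the TCP; rot=None keeps the orientation; rate is the mean speed in mm/s. With f_stop (N) it stops when the force on the tool has changed by that much, and returns True; else False.
- env.move_joints(angles): joint-space move.
- set_gripper(opening): finger opening in mm; the grip force is fixed at half the most; returns when the fingers have stopped.
- env.hold(seconds).
- env.ik(position, orientation): joint angles nearest the present ones, or None.
- env.read_state(): the state.
- viewer.camera(name): name is "scene" or "top" or "wrist"; returns the picture (420x560x3 uint8, blue, green, red); there is no depth.
- viewer.camera_params(name): a dict with "fx", "fy", "cx", "cy" (pixels), "pose" (4x4, takes a point from camera to world coordinates); the wrist camera has in their place "tool_from_camera" (4x4, takes a point from camera to tool coordinates, whose origin is the TCP and whose axes are the flange's). Camera axes: x right, y up, looking along -z (the intrinsics and any distortion apply to the point x, -y, -z); pixel columns grow to the right and rows downward; lengths in mm; the calibration is good to about 2 mm. A picture is of the moment at which its call begins: read the wrist's pose just before it. camera_params takes no time and is no camera call.
A pose or a line that the arm cannot do raises env.IKError and nothing moves.
- workorder.sign_off(): hands the job in, once; it reports no verdict.
The state is a dict: "time_s": time; "qpos": joint angles; "dq": joint speeds; "tau": joint torques, N m; "tool_pos": TCP position; "orientation": TCP orientation; "force": force on the tool from outside, world axes, zero at the start; "wrist_torque": the same for the moment, N m; "width": finger opening in mm.
Only numpy, scipy, OpenCV 4.12 (cv2) and the standard library are available. Lean on these libraries where they do the work, as an engineer would, in place of code of your own. Each camera call takes 0.05 s, during which the arm holds its last target.

## Working session

There is one attempt and no reset: what is moved stays moved. The work goes in short steps, each a Python script; the robot and the scene stay as the last script left them, time stands still between calls to the robot, and variables do not carry over. Pictures are saved under pics/ and viewed, and the job is handed in when it is done.

```bash
ls; mkdir -p pics; python3 - <<'E'
from station import env, set_gripper, viewer, workorder
import cv2
for n in ["scene","top","wrist"]:
    cv2.imwrite(f"pics/a_{n}.png",viewer.camera(n)); print(n,viewer.camera_params(n))
print(env.read_state())
E
```

```text
pics
scene {'fx': 477.7902250704057, 'fy': 477.7902250704057, 'cx': 276.49299578599965, 'cy': 208.775321471423, 'pose': array([[ 3.72624660e-01, -6.26222405e-01,  6.84833091e-01,
         1.31289601e+03],
       [ 9.27856507e-01,  2.63564455e-01, -2.63848594e-01,
        -1.47307374e+02],
       [-1.52697591e-02,  7.33743332e-01,  6.79255149e-01,
         8.14180951e+02],
       [ 0.00000000e+00,  0.00000000e+00,  0.00000000e+00,
         1.00000000e+00]])}
top {'fx': 393.64112010492744, 'fy': 393.64112010492744, 'cx': 279.62448239405313, 'cy': 205.55045343557634, 'pose': array([[ 2.38110589e-02,  9.88159077e-01, -1.51573983e-01,
         4.61066085e+02],
       [-9.98864896e-01,  1.72590482e-02, -4.43964436e-02,
         1.10596960e+02],
       [-4.12547260e-02,  1.52459057e-01,  9.87448370e-01,
         8.30497045e+02],
       [ 0.00000000e+00,  0.00000000e+00,  0.00000000e+00,
         1.00000000e+00]])}
wrist {'fx': 322.9775340161419, 'fy': 322.9775340161419, 'cx': 281.2573027747754, 'cy': 213.02720761880576, 'tool_from_camera': array([[ 2.16887739e-04,  9.55980834e-01,  2.934290
[... 286 characters left out ...]
]])}
{'time_s': 0.15, 'qpos': array([ 1.22699346e+00,  4.23651461e-01,  1.63049658e+00,  1.94410243e-06,
        1.08860502e+00, -1.90032311e-02]), 'dq': array([-8.10893043e-05, -2.32571983e-04, -1.94577528e-03, -1.68065953e-03,
        2.34010640e-03, -3.22766711e-04]), 'tau': array([-4.92810170e-05, -5.44986856e+01, -2.73917592e+01,  6.44394639e-02,
        2.04640534e-02, -1.24276271e-04]), 'tool_pos': array([199.3137214 , 592.0144145 , 302.09588416]), 'orientation': array([ 1.61687331e-01,  9.86841867e-01, -5.70525031e-04, -1.05520684e-04]), 'force': array([ 0.21272577, -0.31961463, -0.29039753]), 'wrist_torque': array([-0.05227403, -0.0260114 , -0.01160247]), 'width': 88.13143306239031}
```

View pics/a_scene.png

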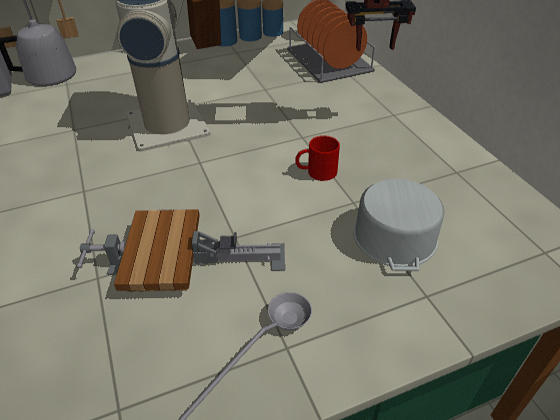

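View pics/a_top.png

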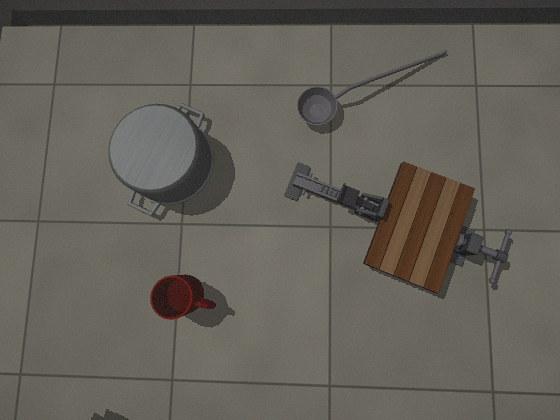

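View pics/a_wrist.png

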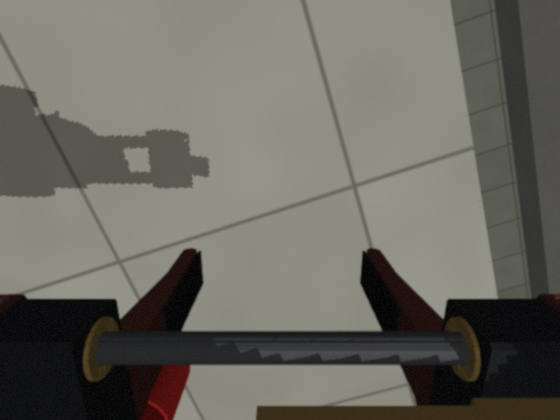

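The top view shows the bar end at about (300,183), the lever near (350,196), the jaw near (372,207), and the board corners at (403,162), (474,188), (437,293) and (364,263). I'll zoom in on the jaw and cast the rays.

```bash
cat > h.py <<'E'
import numpy as np, cv2
from station import env, set_gripper, viewer, workorder
from scipy.spatial.transform import Rotation as R
def ray(p,uv,T=None):
    T=p["pose"] if T is None else T
    d=np.array([(uv[0]-p["cx"])/p["fx"],-(uv[1]-p["cy"])/p["fy"],-1.])
    return T[:3,3],T[:3,:3]@d
def onz(p,uv,z,T=None):
    o,d=ray(p,uv,T); return o+d*(z-o[2])/d[2]
def proj(p,X,T=None):
    T=p["pose"] if T is None else T
    c=T[:3,:3].T@(np.asarray(X,float)-T[:3,3]); return np.array([p["cx"]+p["fx"]*c[0]/-c[2],p["cy"]-p["fy"]*c[1]/-c[2]])
E
python3 - <<'E'
from h import *
p=viewer.camera_params("top")
im=cv2.imread("pics/a_top.png")
hsv=cv2.cvtColor(im,cv2.COLOR_BGR2HSV)
m=((hsv[...,0]<25)&(hsv[...,1]>90)&(hsv[...,2]>40)).astype(np.uint8); m[:, :340]=0
cs=max(cv2.findContours(m,0,2)[0],key=cv2.contourArea)
r=cv2.minAreaRect(cs); b=cv2.boxPoints(r); P=np.array([onz(p,q,52) for q in b]); print(b,P.round(1))
print([np.linalg.norm(P[i]-P[i-1]).round(1) for i in range(4)], P.mean(0))
cv2.imwrite("pics/b_top.png",cv2.resize(im[150:280,270:400],(780,780))[:600] if 0 else cv2.resize(im[150:240,275:395],(800,600),interpolation=cv2.INTER_CUBIC))
s=cv2.imread("pics/a_scene.png")
cv2.imwrite("pics/b_scene.png",cv2.resize(s[205:295,180:300],(800,600),interpolation=cv2.INTER_CUBIC))
E
```

```text
[[362.13016 264.52448]
 [401.39792 160.37953]
 [477.4398  189.05106]
 [438.17203 293.19598]] [[ 467.6  -17.4   52. ]
 [ 676.8  -97.5   52. ]
 [ 620.3 -244.4   52. ]
 [ 416.9 -160.7   52. ]]
[np.float64(152.0), np.float64(224.0), np.float64(157.4), np.float64(220.0)] [ 545.41250523 -129.99965138   52.        ]
```

View pics/b_top.png

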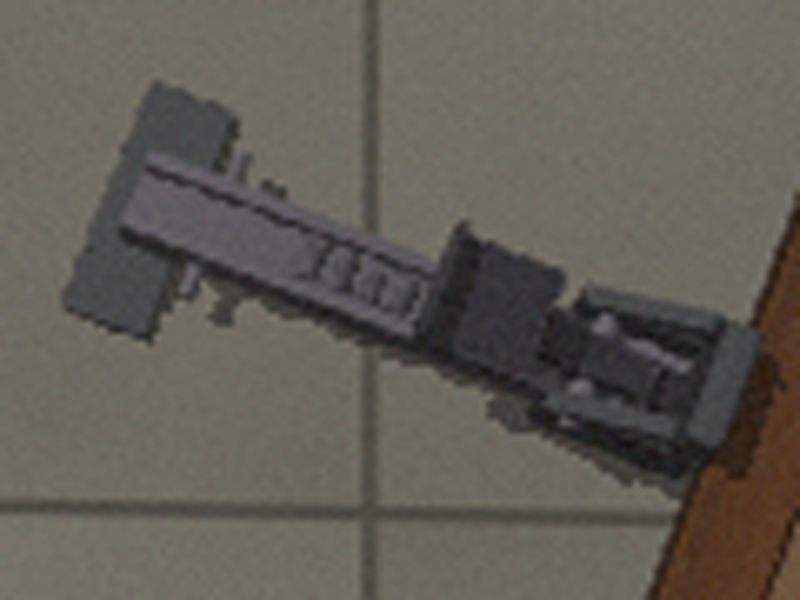

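View pics/b_scene.png

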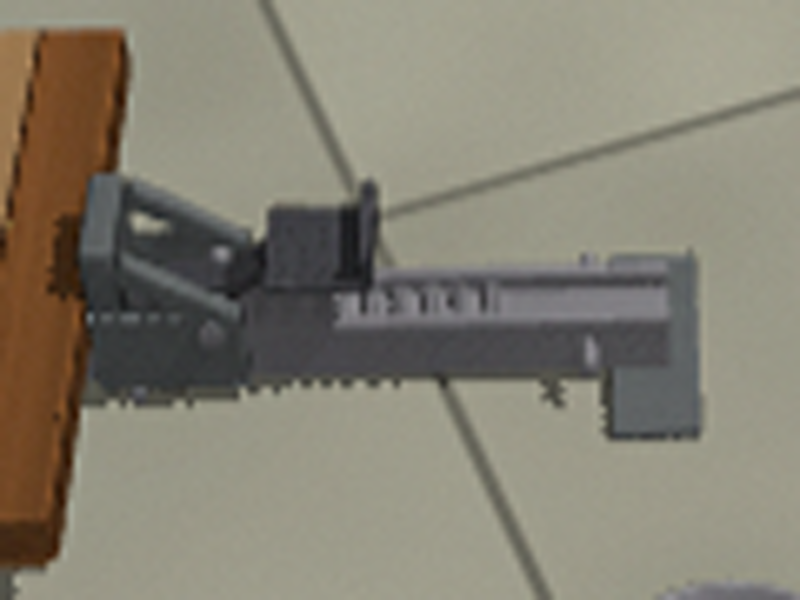

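```bash
python3 - <<'E'
from h import *
t=viewer.camera_params("top");s=viewer.camera_params("scene")
T=lambda u,v,z:onz(t,(275+u/6.667-.5,150+v/6.667-.5),z).round(1)
S=lambda u,v,z:onz(s,(180+u/6.667-.5,205+v/6.667-.5),z).round(1)
print("jawtop",T(724,386,74),S(105,235,74))
print("barend",T(135,193,30),S(668,287,30))
print("pad",T(507,310,56),S(305,246,56))
print("lip top",T(455,280,68),S(368,232,68))
a=T(724,386,74)-T(135,193,30);print(np.linalg.norm(a[:2]),np.degrees(np.arctan2(-a[1],-a[0])))
print("bar axis scene", S(668,287,30)-S(105,235,74))
E
```

```text
jawtop [577.1 -54.7  74. ] [589.7 -56.4  74. ]
barend [641.5 116.5  30. ] [642.7 116.6  30. ]
pad [601.6   5.   56. ] [602.3   5.2  56. ]
lip top [608.1  21.8  68. ] [615.5  23.4  68. ]
182.91200069979004 69.38529518533647
bar axis scene [ 53. 173. -44.]
```

Heights and distances agree: bar_end to jaw_top measures 183 mm against 184 expected, and bar_end to board centre 264.6 against 265. The pad is at about (601.5, 8) and the clamp's +y is at about 69.3°. I'll go above it with the fingers closed and look.

```bash
cat >> h.py <<'E'
a=np.radians(69.3); u=np.array([np.cos(a),np.sin(a),0]); cx=np.array([np.sin(a),-np.cos(a),0])
def quat(s): return R.from_matrix(np.stack([s*u,s*cx,[0,0,-1.]],1)).as_quat()
def wristT(st):
    T=np.eye(4);T[:3,:3]=R.from_quat(st["orientation"]).as_matrix();T[:3,3]=st["tool_pos"]
    return T@viewer.camera_params("wrist")["tool_from_camera"]
E
python3 - <<'E'
from h import *
pos=[601.5,8,240]
best=None
for s in (1,-1):
    q=env.ik(pos,quat(s)); print(s,q)
    if q is not None:
        d=abs(np.array(q)-env.read_state()["qpos"]).max()
        if best is None or d<best[0]: best=(d,s)
s=best[1]; print(s)
set_gripper(0)
env.reach(pos,quat(s))
st=env.read_state();im=viewer.camera("wrist")
np.savez("c.npz",o=st["orientation"],p=st["tool_pos"]); cv2.imwrite("pics/c_wrist.png",im)
cv2.imwrite("pics/c_scene.png",viewer.camera("scene"))
print(st["time_s"],st["tool_pos"],st["width"],st["force"])
E
```

```text
1 [-6.48411555e-03  4.65721180e-01  1.72812637e+00 -4.44089210e-16
  9.47745104e-01  3.54799040e-01]
-1 None
1
4.0167 [601.51960893   8.83083025 240.08143854] 0.34785635510787694 [-0.53037789  0.19082005  0.36370367]
```

View pics/c_wrist.png

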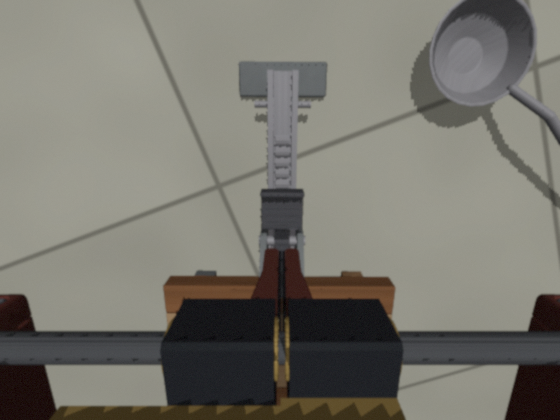

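View pics/c_scene.png

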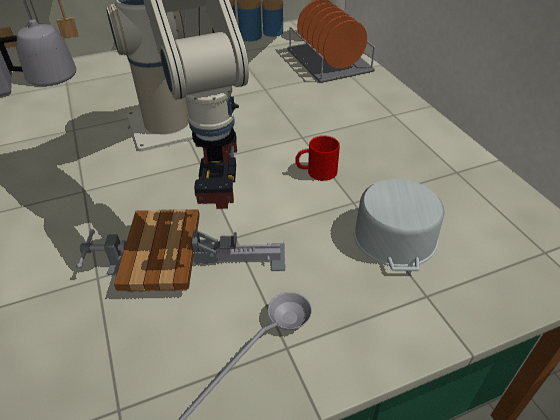

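The wrist view shows the bar running straight up the image, with the end at (283,70), the lip line at about v=191 and the pad at u 262–303, v 196–230. Next I'll compute positions from those pixels.

```bash
python3 - <<'E'
from h import *
p=viewer.camera_params("wrist"); d=np.load("c.npz"); T=wristT({"orientation":d["o"],"tool_pos":d["p"]})
for n,uv,z in [("barend",(283,70),30),("lip top outer",(282.5,190),68),("pad inner edge",(282,231),56),("padL",(262,212),56),("padR",(303,212),56),("pad",(282.5,214),56),("footfar",(283,62),0)]:
    X=onz(p,uv,z,T); print(n,X.round(1),"along/lat rel tcp",((X-d["p"])@u).round(1),((X-d["p"])@cx).round(1))
im=cv2.imread("pics/c_wrist.png"); cv2.imwrite("pics/c_zoom.png",cv2.resize(im[170:275,212:352],(800,600),interpolation=cv2.INTER_CUBIC))
E
```

```text
barend [643.1 115.8  30. ] along/lat rel tcp 114.8 1.1
lip top outer [609.8  28.7  68. ] along/lat rel tcp 21.5 0.8
pad inner edge [595.6  -8.1  56. ] along/lat rel tcp -17.9 0.5
padL [585.7  14.2  56. ] along/lat rel tcp -0.6 -16.7
padR [618.6   1.8  56. ] along/lat rel tcp -0.6 18.5
pad [601.5   6.3  56. ] along/lat rel tcp -2.4 0.9
footfar [646.9 125.4   0. ] along/lat rel tcp 125.1 1.2
```

View pics/c_zoom.png

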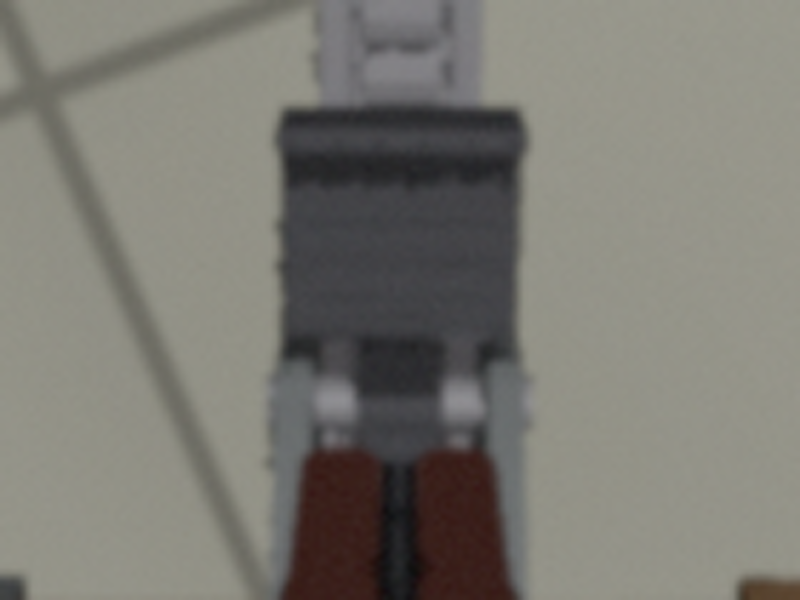

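Three views agree that the TCP stands over the pad centre within about 2 mm, with the yaw right. I'll descend to just above the pad and feel for the lip.

```bash
python3 - <<'E'
from h import *
print(env.tips_ahead)
tgt=np.array([601.5,8.8,0])+0.8*cx
def Z(v,z): v=np.array(v,float);v[2]=z;return v
def rep(n):
    st=env.read_state();d=st["tool_pos"]-tgt;f=st["force"]
    print(n,round(st["time_s"],2),"along %.1f lat %.1f z %.1f"%(d@u,d@cx,st["tool_pos"][2]),"F u,x,z",(f@u).round(2),(f@cx).round(2),f[2].round(2))
env.move_l(Z(tgt,152),rate=120); rep("152")
print(env.move_l(Z(tgt,139.5),rate=30,f_stop=2)); rep("above")
print(env.move_l(Z(tgt+10*u,139.5),rate=15,f_stop=1.5)); rep("lip")
cv2.imwrite("pics/d_scene.png",cv2.resize(viewer.camera("scene")[175:295,160:320],(800,600),interpolation=cv2.INTER_CUBIC))
E
```

```text
80.0
152 5.0 along 0.2 lat 0.4 z 152.5 F u,x,z -0.5 0.27 0.73
False
above 5.57 along -0.0 lat -0.0 z 139.3 F u,x,z 0.83 0.61 0.21
True
lip 6.02 along 5.4 lat -0.3 z 139.1 F u,x,z -1.08 0.33 0.41
```

View pics/d_scene.png

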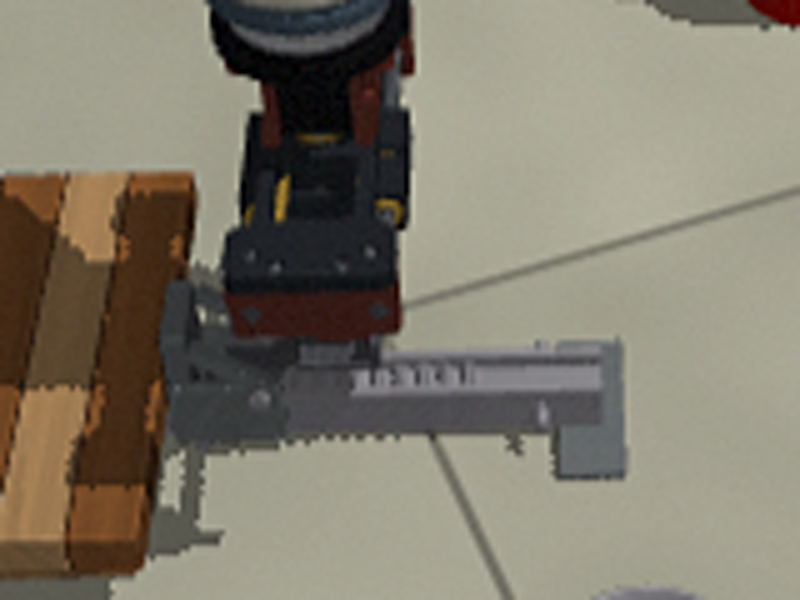

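The lip was felt at +5.4 mm, where 5 mm was expected. Next I'll press the lever until the force shows the stop.

```bash
cat >> h.py <<'E'
tgt=np.array([601.5,8.8,0])+0.8*cx
def Z(v,z): v=np.array(v,float);v[2]=z;return v
def rep(n):
    st=env.read_state();d=st["tool_pos"]-tgt;f=st["force"]
    print(n,round(st["time_s"],2),"along %.1f lat %.1f z %.1f"%(d@u,d@cx,st["tool_pos"][2]),"F u,x,z",(f@u).round(2),(f@cx).round(2),f[2].round(2))
    return st
E
python3 - <<'E'
from h import *
print(env.move_l(Z(tgt+4.5*u,139.2),rate=15)); rep("back")
print(env.move_l(Z(tgt+4.5*u,130),rate=15,f_stop=9)); rep("p1")
print(env.move_l(Z(tgt+4.5*u,121),rate=15,f_stop=8)); rep("p2")
env.hold(0.1); rep("p3")
cv2.imwrite("pics/e_scene.png",cv2.resize(viewer.camera("scene")[175:295,160:320],(800,600),interpolation=cv2.INTER_CUBIC))
E
```

```text
False
back 6.32 along 4.4 lat -0.0 z 139.1 F u,x,z 0.36 0.01 -0.24
True
p1 6.81 along 5.6 lat 0.3 z 132.7 F u,x,z 2.68 -0.98 4.67
True
p2 7.18 along 6.5 lat 0.4 z 130.4 F u,x,z 2.13 -2.6 5.52
p3 7.28 along 6.5 lat 0.3 z 130.5 F u,x,z 1.21 -0.34 5.82
```

View pics/e_scene.png

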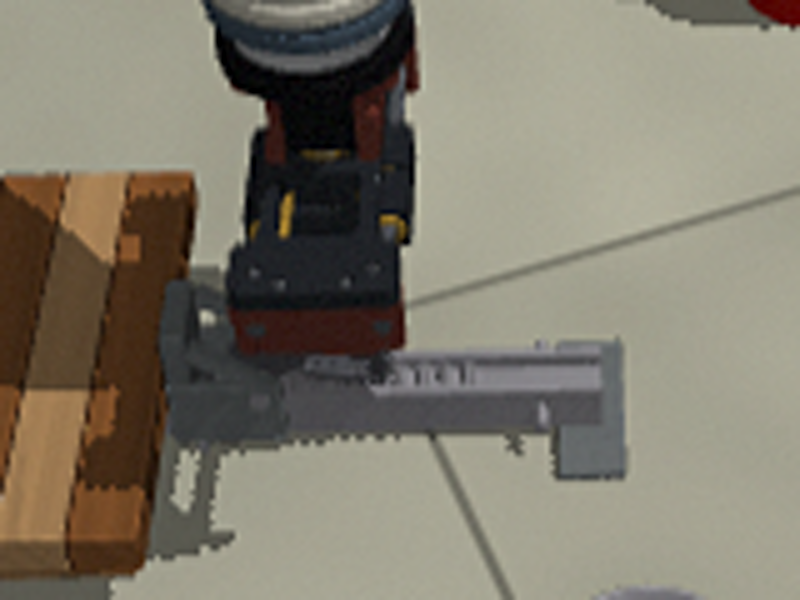

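The lever is only partly down, at about 5.8 N. The inner edge of the fingertips bears on it because the pad tilts. I'll press further.

```bash
python3 - <<'E'
from h import *
for i in range(3):
    st=env.read_state()
    if st["force"][2]>13: break
    r=env.move_l(Z(tgt+6.5*u,120),rate=12,f_stop=7); s=rep(r)
    env.hold(0.1); s=rep("h")
cv2.imwrite("pics/f_scene.png",cv2.resize(viewer.camera("scene")[175:295,160:320],(800,600),interpolation=cv2.INTER_CUBIC))
E
```

```text
True 7.81 along 7.8 lat 0.3 z 127.1 F u,x,z 0.43 -0.87 5.54
h 7.91 along 7.7 lat 0.3 z 127.2 F u,x,z 1.02 -2.66 6.49
True 8.22 along 8.0 lat 0.3 z 126.3 F u,x,z 0.11 -2.14 9.24
h 8.32 along 8.0 lat 0.3 z 126.3 F u,x,z 1.26 -1.24 8.11
True 8.57 along 8.0 lat 0.4 z 126.3 F u,x,z 0.49 -2.86 8.62
h 8.68 along 8.0 lat 0.3 z 126.3 F u,x,z 0.1 -1.49 8.79
```

View pics/f_scene.png

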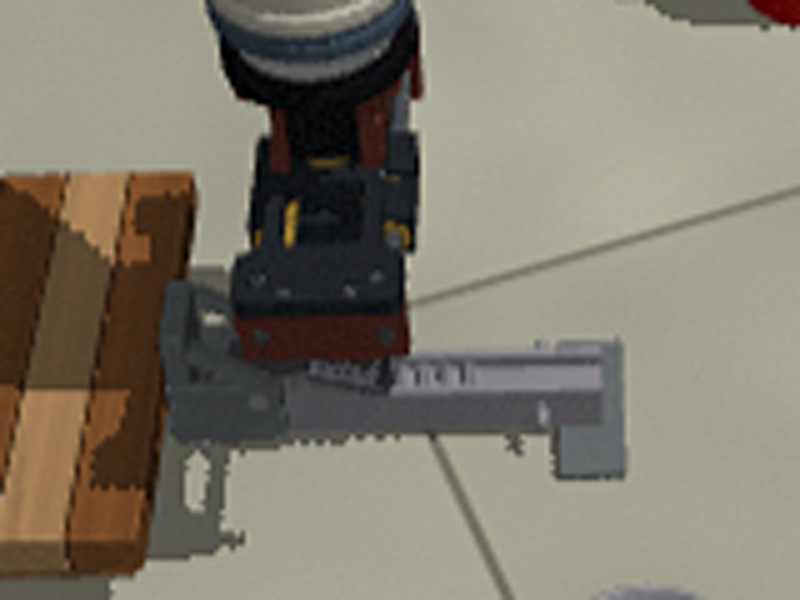

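The tips now stop hard at z=126.3 with about 9 N. That matches the geometry of a lever at 0.32 rad, about 46 mm at the bearing edge. Next I'll push back with the lever held down, first 20 mm and then a check.

```bash
python3 - <<'E'
from h import *
r=env.move_l(Z(tgt+12*u,125),rate=20,f_stop=9); rep(r)
r=env.move_l(Z(tgt+30*u,125),rate=25,f_stop=9); rep(r)
env.hold(.05); rep("h")
cv2.imwrite("pics/g_scene.png",cv2.resize(viewer.camera("scene")[175:295,160:320],(800,600),interpolation=cv2.INTER_CUBIC))
E
```

```text
False 9.07 along 12.0 lat 0.3 z 126.1 F u,x,z -1.27 -2.63 13.2
False 9.94 along 29.9 lat 0.4 z 126.1 F u,x,z -0.25 -2.34 11.91
h 9.99 along 29.9 lat 0.4 z 126.1 F u,x,z -0.94 -3.65 11.79
```

View pics/g_scene.png

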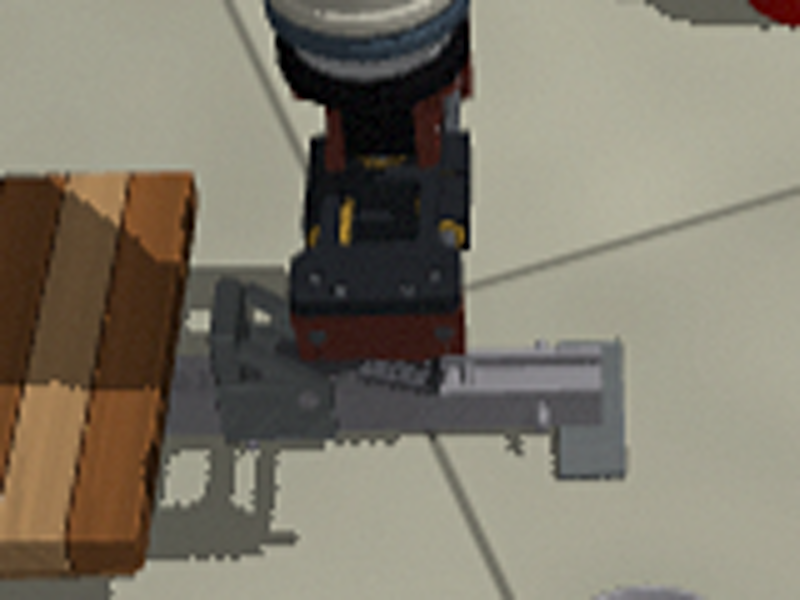

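The jaw is about 22 mm back, the catch stays free, and the bar end hasn't moved (620,340 in the crop, as before). I'll continue most of the way, then go slowly to the pin.

```bash
python3 - <<'E'
from h import *
r=env.move_l(Z(tgt+111*u,125.2),rate=40,f_stop=10); rep(r)
env.hold(.1); rep("h")
cv2.imwrite("pics/h_scene.png",cv2.resize(viewer.camera("scene")[175:295,160:320],(800,600),interpolation=cv2.INTER_CUBIC))
E
```

```text
False 12.22 along 110.8 lat 0.6 z 126.2 F u,x,z -1.56 -1.62 10.25
h 12.32 along 110.8 lat 0.6 z 126.2 F u,x,z -2.55 -1.48 10.39
```

View pics/h_scene.png

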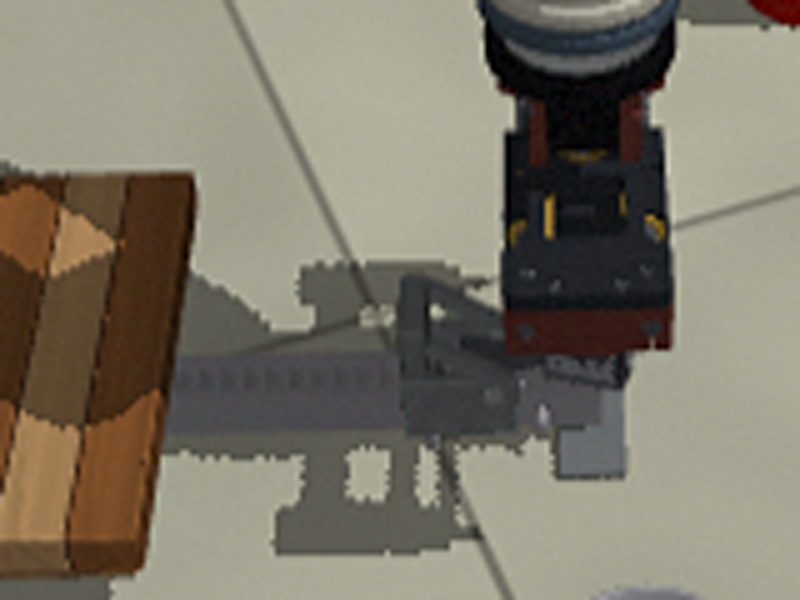

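```bash
python3 - <<'E'
from h import *
for i in range(6):
    st=env.read_state(); al=(st["tool_pos"]-tgt)@u
    if al>126: break
    r=env.move_l(Z(tgt+min(al+2.5,127)*u,125.2),rate=12,f_stop=6); st=rep(r)
    env.hold(.06); st=rep("h")
    if -(st["force"]@u)>6: break
cv2.imwrite("pics/i_scene.png",cv2.resize(viewer.camera("scene")[175:295,160:320],(800,600),interpolation=cv2.INTER_CUBIC))
E
```

```text
False 12.71 along 113.2 lat 0.6 z 126.2 F u,x,z -1.52 -0.73 9.18
h 12.77 along 113.2 lat 0.6 z 126.2 F u,x,z -2.18 -1.1 9.4
False 13.12 along 115.6 lat 0.6 z 126.2 F u,x,z -0.76 -1.01 9.88
h 13.18 along 115.6 lat 0.6 z 126.2 F u,x,z -1.77 -1.45 10.07
False 13.53 along 118.1 lat 0.6 z 126.2 F u,x,z -1.6 0.06 9.32
h 13.58 along 118.1 lat 0.7 z 126.2 F u,x,z -1.21 0.01 10.26
False 13.93 along 120.4 lat 0.6 z 125.7 F u,x,z -1.22 -0.32 6.14
h 13.99 along 120.4 lat 0.5 z 125.7 F u,x,z -0.53 -0.3 5.9
True 14.22 along 121.1 lat 0.5 z 125.6 F u,x,z -1.26 -0.07 5.46
h 14.28 along 121.0 lat 0.6 z 125.6 F u,x,z -2.24 -0.16 4.75
True 14.48 along 121.3 lat 0.6 z 125.5 F u,x,z -2.53 1.08 5.68
h 14.54 along 121.3 lat 0.6 z 125.5 F u,x,z -1.36 0.15 5.31
```

View pics/i_scene.png

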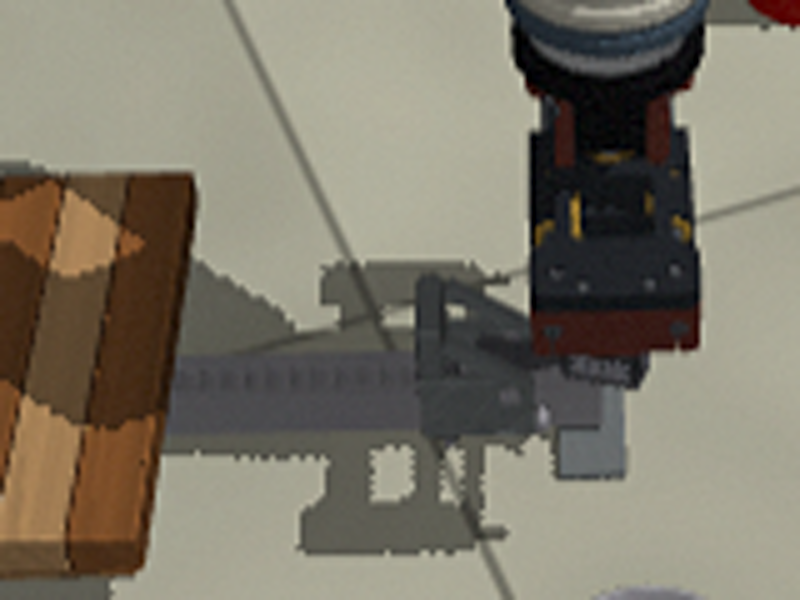

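From along=118.1 the tips slid over the pad, and at 121.2 they met the lip. So the jaw stopped at about 110 mm of travel, and its base touches the pin in the picture (540,415). I'll release, easing up so the lip never pulls the jaw back.

```bash
python3 - <<'E'
from h import *
r=env.move_l(Z(tgt+118.5*u,136),rate=30); rep(r)
env.move_l(Z(tgt+118.5*u,165),rate=60); rep("up")
env.move_l(Z(tgt+118.5*u,300),rate=150)
env.reach([450,250,330],quat(1)); rep("away")
for n in ["scene","top"]: cv2.imwrite(f"pics/j_{n}.png",viewer.camera(n))
s=cv2.imread("pics/j_scene.png"); cv2.imwrite("pics/j_zs.png",cv2.resize(s[175:295,160:320],(800,600),interpolation=cv2.INTER_CUBIC))
t=cv2.imread("pics/j_top.png"); cv2.imwrite("pics/j_zt.png",cv2.resize(t[150:240,275:395],(800,600),interpolation=cv2.INTER_CUBIC))
for n in ["scene","top"]:
    d=cv2.absdiff(cv2.imread(f"pics/a_{n}.png"),cv2.imread(f"pics/j_{n}.png")).max(2); cv2.imwrite(f"pics/j_d{n}.png",np.clip(d.astype(int)*3,0,255).astype(np.uint8))
E
```

```text
False 15.12 along 117.9 lat -0.1 z 135.8 F u,x,z -3.84 2.5 0.4
up 15.75 along 119.0 lat -0.1 z 165.1 F u,x,z 0.33 -0.35 -1.25
away 17.73 along 172.3 lat -226.9 z 329.9 F u,x,z -0.08 1.06 0.2
```

View pics/j_zs.png

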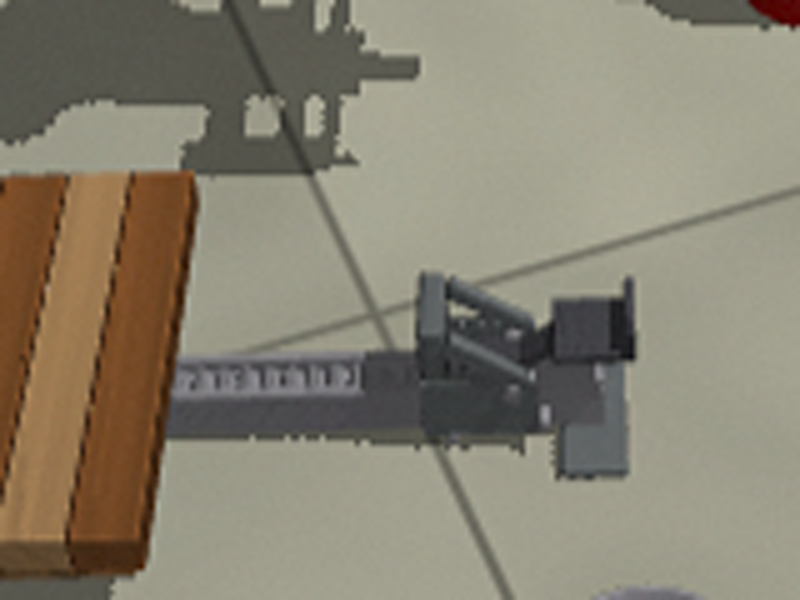

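View pics/j_zt.png

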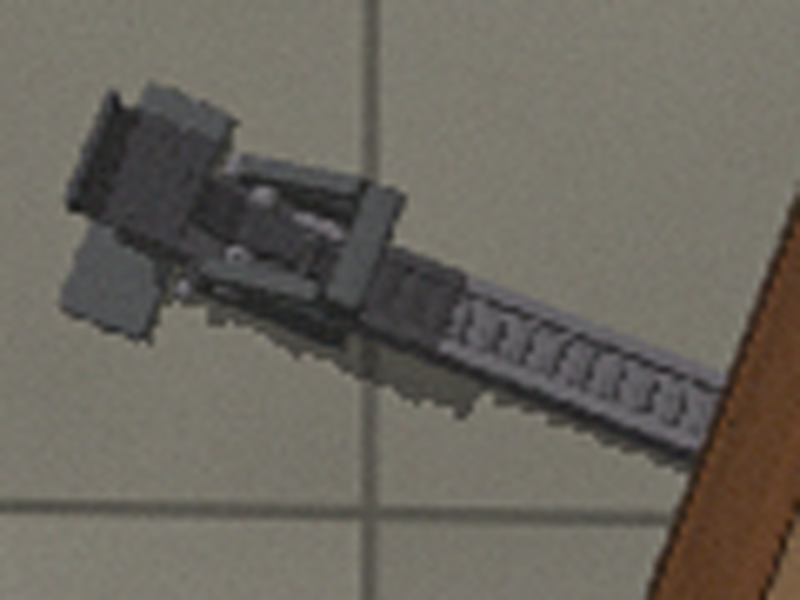

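View pics/j_dscene.png

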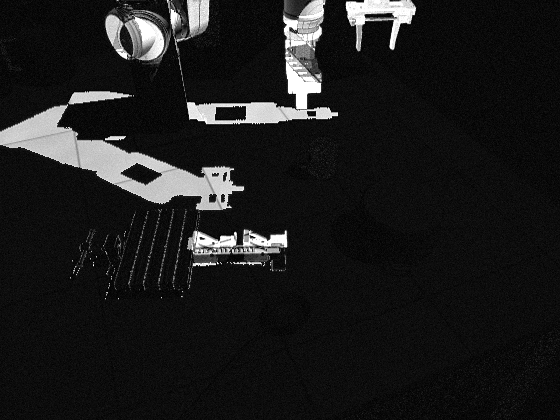

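The lever is back at rest and the jaw stands at the pin. The difference image shows faint edges on the board and clamp, so I'll measure that shift and the jaw travel.

```bash
python3 - <<'E'
from h import *
t=viewer.camera_params("top");s=viewer.camera_params("scene")
T=lambda u_,v,z:onz(t,(275+u_/6.667-.5,150+v/6.667-.5),z)
a=T(724,386,74);b=T(368,246,74);d=b-a;print("jaw travel",d@u,d@cx)
S=lambda u_,v:onz(s,(160+u_/5-.5,175+v/5-.5),74)
print("jaw scene vs at 22mm etc", (S(432,310)-onz(s,(180+105/6.667-.5,205+235/6.667-.5),74))@u)
for n,bx in [("top",(395,485,155,300)),("scene",(110,192,205,300)),("scene",(70,112,225,285)),("top",(470,520,225,290)),("top",(290,345,75,135)),("top",(100,220,95,220)),("top",(145,235,265,325))]:
    x0,x1,y0,y1=bx
    A=[cv2.cvtColor(cv2.imread(f"pics/{k}_{n}.png"),cv2.COLOR_BGR2GRAY)[y0:y1,x0:x1].astype(np.float32) for k in "aj"]
    w=np.eye(2,3,dtype=np.float32)
    c,w=cv2.findTransformECC(A[0],A[1],w,cv2.MOTION_EUCLIDEAN); ctr=np.array([(x1-x0)/2,(y1-y0)/2,1]); print(n,bx,(w@ctr-ctr[:2]).round(2),np.degrees(np.arcsin(w[1,0])).round(3),round(c,3))
E
```

```text
jaw travel 109.82603934964602 0.8439075920800074
jaw scene vs at 22mm etc 108.1956216831891
top (395, 485, 155, 300) [-0.27 -0.11] 0.006 0.989
scene (110, 192, 205, 300) [ 0.27 -0.  ] -0.03 0.989
scene (70, 112, 225, 285) [0.28 0.01] -0.046 0.987
top (470, 520, 225, 290) [-0.28 -0.17] -0.208 0.972
top (290, 345, 75, 135) [-0.01  0.  ] -0.05 0.999
top (100, 220, 95, 220) [-0.13 -0.14] 0.993 0.819
top (145, 235, 265, 325) [ 9.81 14.62] -11.414 0.574
```

The jaw travelled 109.8 mm (top view). The clamp and board crept only about 0.6 mm along the bar, and the ladle not at all. The pot and mug fits in the top view are unreliable (low correlation, probably the arm or its shadow), but the scene-view difference shows neither moved. I'm handing in.

```bash
python3 - <<'E'
from h import *
workorder.sign_off(); print(env.read_state()["time_s"])
E
```

```text
the job is handed in; nothing more can be done
the job is handed in; nothing more can be done
```

The clamp is open. I pressed the release lever down to its stop with the closed fingertips and held it there while I pushed the jaw back to the stop pin. I then let go, moved the arm clear and handed the job in at about 18 s.

- **Jaw:** it travelled 109.8 mm in the top view and about 108 mm in the scene view, which is less precise; 110 mm is the full travel. In the push, the tips slid on to the lever's lip at about 110 mm, as they would with the jaw held by the pin.
- **Lever:** it is back at rest in both views after release.
- **Clamp and board:** they crept about 0.6 mm along the bar, by image alignment.
- **Ladle, pot and mug:** the ladle did not move. The top-view alignment failed for the pot and mug, probably because the arm or its shadow was in that part of the view. The scene-view difference image showed no movement of either.

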